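# Set up the light base: filter out, iris to the preset

## Robot

A 6-joint arm with a two-finger parallel gripper is mounted at the origin on a cart in front of the work surface, level with it; the furniture and walls round the work are solid. World frame = base frame: x ahead of the robot, y to its left, z up, the work surface at z = 0. Lengths are in m, angles in rad, forces in N, time in s.
With the tool pointing down it reaches from about 0.375 to 0.925 m from the base axis. Payload 5.7 kg.
Tool frame: the origin (TCP) lies at the centre of the arm's flange, where the gripper is bolted on; the fingertips stand 173 mm ahead of it and the grasp point (between the pads) lies 155 mm ahead of it; z points along the fingers, y is the line along which they close (so a half turn about z gives the same grasp; the last joint's range is limited). The gripper opens to 85 mm and grips with 20 to 120 N. Pads are 22 mm wide; open, the fingers measure 114 mm over their backs; the gripper's body (76 mm by 85 mm) begins 54 mm behind the grasp point. The pads swing forward as they close: fully open they stand 13 mm farther back than shut.
Start: joints at [1.163, 0.359, 1.51, -0, 1.272, -0.115], TCP at [0.173, 0.574, 0.405] pointing down, gripper open.
Joint ranges: [-2.97, 2.97], [-1.01, 2.36], [0.21, 2.38], [-0.96, 4.11], [0.2, 2.71], [-2.98, 2.98]. Speed limits (rad/s): [2.39, 2.39, 3.14, 3.14, 3.14, 3.14].

## Interface

Orientations are given as a rotation vector (axis times angle).
In Python, from cell import arm gives the robot as it stands.
- The arm moves only by the tool apply_moves, never from a script. Its argument "motion" is text: rows parted by semicolons, each of 6 numbers parted by spaces: the shift along the tool's x, y, z in m, then the turn, a rotation vector about the tool's x, y, z in degrees. A call has 1 to 5 rows; each row shifts and turns the commanded pose from where the row before left it, along the tool's axes as they then stand; what a row does not reach is not made up. A row lasts 1/8 s, in which the tool goes at most 62.5 mm and 10.7 degrees, less where a joint would pass 70% of its speed; a pose out of reach is approached as far as the arm can. A call with a gripper value outside its range is refused whole. "grip" is the finger opening in m, from 0 to 0.0854, set as the call begins (left out, the last holds). The fingers move at their own pace and stop on an object; the grip force is fixed at half the most. Time passes only in rows, so rows that do not move let the fingers close. It gives the time, the measured TCP pose, the force, the opening and the grip force at its end, in the units of the state.
- arm.state(): the state, without advancing time (a new reading comes with each control period).
- arm.read_camera(name): name is "side" or "top" or "wrist"; returns a dict with "img" (384x512x3 uint8, red, green, blue), "camera_matrix" (3x3 intrinsics, pixels), "dist" ([k1, k2, p1, p2, k3] as OpenCV has them; the pictures are not rectified), "xyz" and "rotation" of the camera in the world; the wrist camera has in their place "hand_eye" (4x4, takes a point from camera to tool coordinates, whose origin is the TCP and whose axes are the flange's). Camera axes: x right, y down, z forward; pixel columns grow to the right and rows downward; lengths in m; the calibration is good to about 2 mm. A picture is of the moment at which its call begins: read the wrist's pose just before it. There is no depth.
- arm.hand_in(): hands the job in; it is judged then, once.
The state is a dict: "time": time; "q": joint angles; "qd": joint speeds; "joint_efforts": joint torques, N m; "eef_pos": TCP position; "orientation": TCP orientation; "ft_force": force on the tool from outside, world axes, zero at the start; "torque": the same for the moment, N m; "grip_width": finger opening in m; "finger_force": force on a finger pad.
Only numpy, scipy, OpenCV 4.12 (cv2) and the standard library are available. Lean on these libraries where they do the work, as an engineer would, in place of code of your own. Each camera call takes 0.05 s, during which the arm holds its last target. There are 200 camera calls.

## Task

Get the grey light base ready for looking through a bare circuit board: push the amber filter out of the light, all the way round to its stop at the back, and push the iris lever round its scale until its white pointer stands at the red preset marker. Only push the tabs of the filter and the lever with the fingers, from one side at a time, never pinching them; do not shove or lift the base, leave the red marker where it is clamped and leave the other things on the bench alone.

Things in the scene. Friction and masses are not known exactly. Their poses are not given: they have to be found in the camera images.
- light_base: Grey transmitted-light base with a black top plate, 190 (x) x 210 (y) x 46 mm, 2.2 kg, standing loose on rubber feet. Origin on the upright axis of the iris ring, at bench height; the case spans x -115 to +75 and y -105 to +105 mm from it. Its -x side is the front (dimmer knob, scale), +y its left. The aluminium iris ring on it is 112 mm across and its top is 63 mm above the bench; inside it dark leaves close over a lit disc.
- iris_axis (a point): The centre of the iris ring, on its axis, 63 mm above the bench; the lever and the red marker both turn about the upright line through it.
- iris_lever (a joint): Angle of the iris ring and lever, rad, -0.95 to 0.95. 0: lever points to the front (-x) of the base; it grows as the lever goes to the base's left (+y), that is clockwise from above, and opens the iris. Stays where it is left; pushing the tab takes about 1.6 N.
- iris_tab (a point): Middle of the top edge of the lever's upright thumb tab, 77 mm from the iris axis, 98 mm above the bench. The tab (aluminium with black rubber facings) is 22 mm long along the lever's radius and 14 mm thick over its two rubber facings, and stands free from 63 mm up to 98 mm.
- pointer (a point): Tip of the white pointer on the outer end of the lever, 91 mm from the iris axis, 50 mm above the bench, in line with the lever and its tab.
- preset_mark (a point): The place on the inner edge of the scale, 91 mm from the iris axis, 50 mm above the bench, at which the red marker points: the marker is a red block 10 mm wide and 7 mm high with an inward point, clamped 100 to 113 mm from the axis, outside the white tick marks (one every 10 degrees). The pointer tip shall come here.
- preset (a joint): Angle of the red preset marker on the scale, rad, same zero and sense as iris_lever; must not be changed.
- iris_face_a: Rubber facing on the right (-y when the lever points to the front) side of the lever's tab, 17 x 4 x 34 mm; push here to move the lever to the left. Origin on the bench plane below the middle of the tab.
- iris_face_b: The same on the left side of the lever's tab; push here to move the lever to the right. Same origin.
- filter (a joint): Swing of the amber filter arm, rad. 0: filter over the iris; 1.4: stop, filter fully out behind the base. Grows counter-clockwise from above: the tab goes from the middle of the base to its right, then backward. Stays where it is left; pushing the tab takes about 0.6 N.
- filter_pivot (a point): Axis of the filter arm: centre of the post's top at the left rear of the base (30, 85 mm from the base's origin), 75 mm above the bench.
- filter_tab (a point): Middle of the top edge of the filter arm's upright thumb tab, 140 mm from the filter pivot, 106 mm above the bench. The tab (orange with black rubber facings) is 22 mm long along the arm and 14 mm thick over its two rubber facings, and stands free from 73 up to 106 mm. The amber disc in its black ring (72 mm across, 67 to 73 mm high) sits 90 mm from the pivot on the same arm.
- filter_face_a: Rubber facing on the clockwise (trailing) side of the filter's tab, 17 x 4 x 30 mm, which at the start looks to the front: push here to swing the filter out. Origin on the bench plane below the middle of the tab. The room in front of it is free while the lever stands at its start on the left; a lever already set to the right half of the scale takes that room, so swing the filter out first.
- filter_face_b: The same on the other side of the filter's tab. Same origin.
- tip_cleaner: Black round tip cleaner pot with brass wool, 65 mm across, 38 mm high; leave alone.
- solder_spool: Red solder spool, 63 mm across, 42 mm high; leave alone.
- flux_vial: White flux vial, 27 mm across, 68 mm high; leave alone.
- heatsink: Small aluminium finned heatsink, 30 x 36 x 22 mm; leave alone.
- capacitor: Upright dark blue capacitor, 16 mm across, 26 mm high; leave alone.

How it is judged:
By the outcome, as a careful person would: the job done as asked, in the order asked, and still so for the second after the job is handed in, with the robot touching nothing.
It also fails if it takes over 56 s, if anything falls off the work surface, if the arm or the gripper's body presses on something with over 40 N, if the wrist force passes 120 N, or if a joint passes its speed limit or range.

## Working session

There is one attempt and no reset: what is moved stays moved. The work goes in short steps, Python scripts to look and compute and a tool call to move; the robot and the scene stay as the last step left them, time stands still between calls to the robot, and variables do not carry over. Pictures are saved under pics/ and viewed, at most 10 in all, crops included, and the job is handed in when it is done.

Besides the shell and the picture viewer there is one more tool, called after "Request:" in YAML: its name, and indented under it one key for each argument. apply_moves: Moves the arm, as the interface text tells. Its arguments: {"type":"object","properties":{"motion":{"type":"string"},"grip":{"type":"number"}},"required":["motion"]}

```bash
mkdir -p pics
cat > h.py <<'E'
import numpy as np, cv2
from cell import arm
from scipy.spatial.transform import Rotation as R
def cam(n):
    s=arm.state(); c=arm.read_camera(n)
    if n=="wrist":
        T=np.eye(4);T[:3,:3]=R.from_rotvec(s["orientation"]).as_matrix();T[:3,3]=s["eef_pos"]
        T=T@np.array(c["hand_eye"]);c["xyz"]=T[:3,3];c["rotation"]=T[:3,:3]
    c["Rm"]=np.array(c["rotation"])
    if c["Rm"].shape!=(3,3): c["Rm"]=R.from_rotvec(c["Rm"]).as_matrix()
    return c
def onplane(c,uv,z):
    p=cv2.undistortPoints(np.array(uv,float).reshape(-1,1,2),np.array(c["camera_matrix"]),np.array(c["dist"])).reshape(-1,2)
    d=np.c_[p,np.ones(len(p))]@c["Rm"].T; o=np.array(c["xyz"])
    return o+d*((z-o[2])/d[:,2])[:,None]
def proj(c,P):
    r=c["Rm"].T; return cv2.projectPoints(np.array(P,float).reshape(-1,1,3),cv2.Rodrigues(r)[0],-r@np.array(c["xyz"]),np.array(c["camera_matrix"]),np.array(c["dist"]))[0].reshape(-1,2)
def save(c,f,crop=None,s=1.5):
    i=c["img"][...,::-1]
    if crop: a,b,w,h=crop;i=i[b:b+h,a:a+w]
    cv2.imwrite("pics/"+f,cv2.resize(i,None,fx=s,fy=s,interpolation=cv2.INTER_CUBIC))
E
python3 - <<'E'
from h import *
for n in("top","side"):
    c=cam(n);save(c,n+"1.png");print(n,c["xyz"],c["Rm"].round(3).tolist(),c["camera_matrix"])
s=arm.state();print(s)
E
```

```text
top [0.23981397 0.07739322 1.0989179 ] [[-0.064, -0.976, 0.21], [-0.998, 0.063, -0.01], [-0.003, -0.21, -0.978]] [[476.66878233   0.         251.66186412]
 [  0.         476.66878233 193.17880647]
 [  0.           0.           1.        ]]
side [0.4922232  0.93454417 0.64943372] [[-0.997, 0.043, -0.06], [0.074, 0.532, -0.843], [-0.004, -0.845, -0.534]] [[458.69450569   0.         251.23665484]
 [  0.         458.69450569 193.30884758]
 [  0.           0.           1.        ]]
{'time': 0.1, 'q': array([ 1.16291342e+00,  3.59438976e-01,  1.51133357e+00, -2.79215637e-05,
        1.27248303e+00, -1.15109437e-01]), 'qd': array([-6.59954204e-04, -1.02845758e-03, -1.89064141e-03, -7.96811360e-05,
       -9.40931392e-04,  2.37923953e-03]), 'joint_efforts': array([-2.62874928e-04, -5.28651345e+01, -2.79348385e+01, -3.83430379e-04,
        5.08960118e-03,  8.90932768e-07]), 'eef_pos': array([0.1730535 , 0.57416281, 0.40393026]), 'orientation': array([-4.58174877e-01, -3.10759307e+00,  2.53381597e-03]), 'ft_force': array([0.3498808 , 0.91539013, 0.55759361]), 'torque': array([-0.0095246 , -0.03398274,  0.04025538]), 'finger_force': 0.0, 'grip_width': 0.08517071351425731}
```

View pics/top1.png

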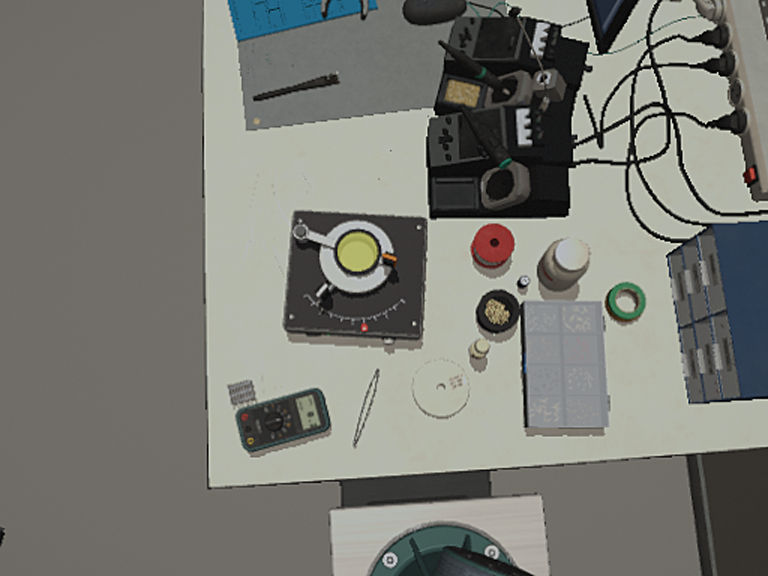

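View pics/side1.png

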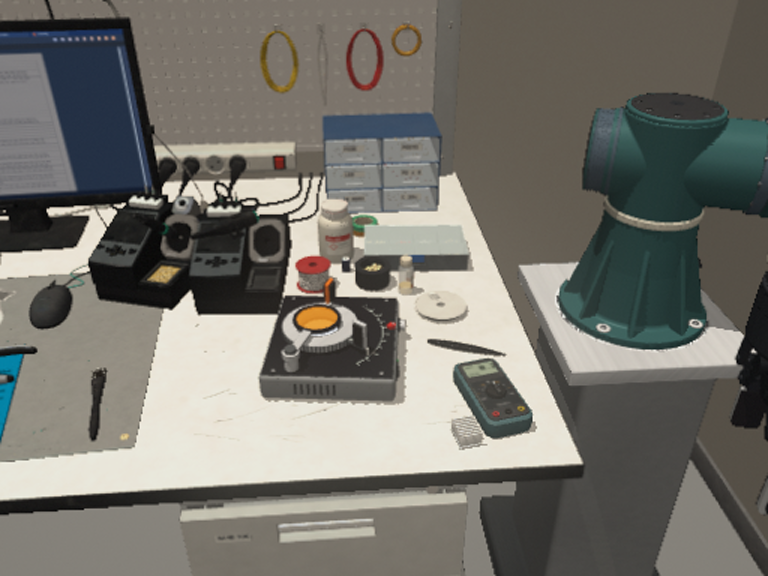

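The top view (1.5x) shows the base with its front towards the robot. The post is at (300,231), the orange tab at (390,258), the lever tab at (322,291) and the red marker at (364,328). The side view agrees, with the orange tab at (329,290) and the marker at (391,325).

Run:
```python
from h import *
c=cam("top");i=c["img"];hsv=cv2.cvtColor(i,cv2.COLOR_RGB2HSV)
g=cv2.cvtColor(i,cv2.COLOR_RGB2GRAY)
m=np.zeros_like(g);m[130:240,180:295]=(g[130:240,180:295]<75)*255
m=cv2.morphologyEx(m,cv2.MORPH_OPEN,np.ones((5,5)))
k=max(cv2.findContours(m,0,2)[0],key=cv2.contourArea)
W=onplane(c,cv2.convexHull(k).reshape(-1,2),.046)[:,:2].astype(np.float32)
r=cv2.minAreaRect(W);print("plate",r);b=cv2.boxPoints(r);print(b)
def blob(lo,hi,x0,y0,x1,y1):
    mm=cv2.inRange(hsv,lo,hi)[y0:y1,x0:x1];v,u=np.nonzero(mm);return np.array([u.mean()+x0,v.mean()+y0]),len(u),(u.min()+x0,u.max()+x0,v.min()+y0,v.max()+y0)
o=blob((8,150,120),(20,255,255),250,160,275,185);print("orange",o,onplane(c,o[0],.1))
rd=blob((0,120,100),(6,255,255),225,205,260,230);print("red",rd,onplane(c,rd[0],.053))
print("post",onplane(c,[300/1.5,231/1.5],.075),"lever tab",onplane(c,[322/1.5,291/1.5],.095))
save(c,"top2.png",(180,130,125,110),6)
```

```text
plate ((0.4959954023361206, 0.0969071313738823), (0.20593062043190002, 0.18118958175182343), 84.04197692871094)
[[ 0.39520222  0.00390173]
 [ 0.57541305 -0.01490571]
 [ 0.5967886   0.18991253]
 [ 0.41657776  0.20871997]]
orange (array([259.125, 170.875]), 24, (np.int64(255), np.int64(263), np.int64(169), np.int64(173))) [[0.5027338  0.04751907 0.1       ]]
red (array([242.5  , 217.875]), 16, (np.int64(241), np.int64(244), np.int64(216), np.int64(220))) [[0.40991503 0.09019576 0.053     ]]
post [[0.55692908 0.1763055  0.075     ]] lever tab [[0.45889344 0.14642622 0.095     ]]
```

View pics/top2.png

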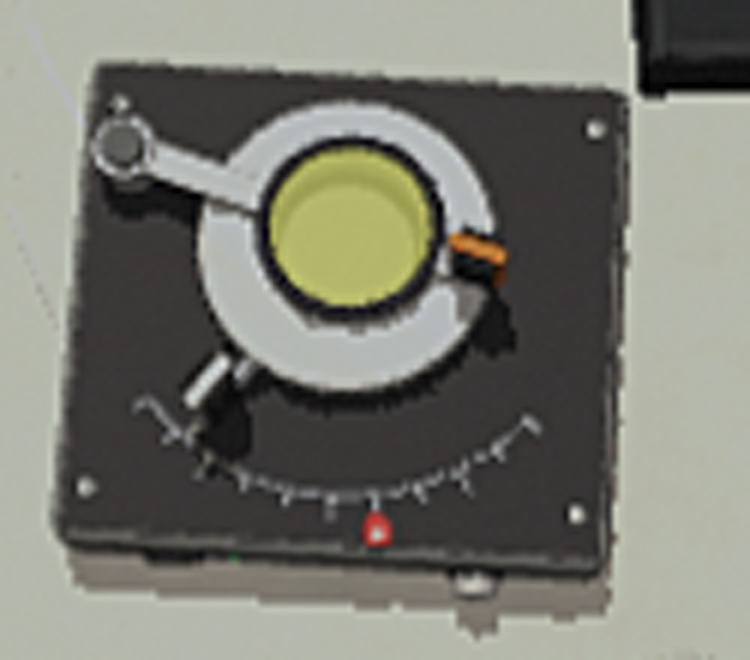

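Everything fits the given sizes: the base origin is at about (0.516, 0.095) with yaw about -6°, the pivot is at (0.556, 0.176), and the tab is 139 mm from it. The marker radius is 106 mm, at about -0.15 rad. I'll move to a point in front of the filter tab, above its height, with the fingers shut.

Request:
apply_moves:
  motion: "-0.036 -0.034 0.007 0 0 0;-0.036 -0.034 0.007 0 0 0;-0.036 -0.034 0.007 0 0 0;-0.036 -0.034 0.007 0 0 0;-0.036 -0.034 0.007 0 0 0"
  grip: 0

```text
time: 0.78
eef_pos: [0.2969, 0.3583, 0.3694]
orientation: [0.458, 3.108, -0.0]
ft_force: [1.1, 0.2, -0.1]
grip_width: -0.0001
finger_force: 0.0
```

Request:
apply_moves:
  motion: "-0.036 -0.034 0.007 0 0 0;-0.036 -0.034 0.007 0 0 0;-0.036 -0.034 0.007 0 0 0;-0.036 -0.034 0.007 0 0 0;-0.036 -0.034 0.007 0 0 0"

```text
time: 1.4
eef_pos: [0.4203, 0.1435, 0.3345]
orientation: [0.458, 3.108, 0.0]
ft_force: [1.0, -0.2, 0.1]
grip_width: -0.0002
finger_force: 0.0
```

Request:
apply_moves:
  motion: "-0.036 -0.034 0.007 0 0 0;-0.036 -0.034 0.007 0 0 5.6;0 0 0 0 0 0"

```text
time: 1.78
eef_pos: [0.4708, 0.0566, 0.3203]
orientation: [0.617, 3.08, -0.001]
ft_force: [-0.3, 0.6, -0.0]
grip_width: -0.0001
finger_force: 0.0
```

```bash
cat >> h.py <<'E'
def tool():
    s=arm.state();return np.array(s["eef_pos"]),R.from_rotvec(s["orientation"]).as_matrix()
def to(x,y,ztip):
    p,M=tool();d=M.T@(np.array([x,y,ztip+.173])-p);print("tool shift",d.round(4));return d
def st():
    s=arm.state();p,M=tool();print("t",round(s["time"],2),"tip",p[0].round(4),p[1].round(4),(p[2]-.173).round(4),"xyaw",np.degrees(np.arctan2(M[1,0],M[0,0])).round(2),"zax",M[:,2].round(3),"F",s["ft_force"].round(2),"q",s["q"].round(2),"w",round(s["grip_width"],4))
E
python3 - <<'E'
from h import *
st();c=cam("wrist");save(c,"w1.png");print(c["xyz"])
t=np.array([.503,.0475,.106]);print(proj(c,[t,[.556,.176,.075],[.516,.095,.063]]))
E
```

```text
t 1.77 tip 0.4708 0.0566 0.1473 xyaw 157.35 zax [ 0.001 -0.001 -1.   ] F [-0.27  0.6  -0.  ] q [-0.03  0.28  1.88 -0.    0.98 -1.2 ] w -0.0001
[0.39815783 0.08798757 0.28980185]
[[258.54230039 265.56362789]
 [441.08870046 243.38441263]
 [319.47402834 229.55489992]]
```

View pics/w1.png

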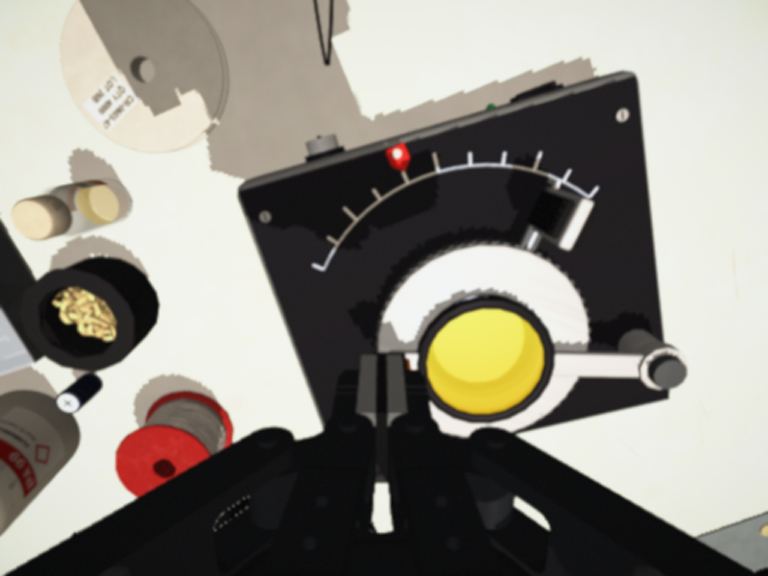

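The wrist view confirms the pose: the post is at (662,368), where (662,365) was predicted. The marker at (398,155) points at the tick one step right of centre, and the lever is on the left. Next I lower the fingers, close up on the tab and start the arc.

Request:
apply_moves:
  motion: "0 0 0.033 0 0 0;0 0 0.032 0 0 0;-0.01 0 0 0 0 0;0 0 0 0 0 0"

```text
time: 2.33
eef_pos: [0.4795, 0.0557, 0.2567]
orientation: [0.608, 3.08, 0.0]
ft_force: [1.0, 0.4, 0.2]
grip_width: 0.0002
finger_force: 0.0
```

Request:
apply_moves:
  motion: "-0.005 -0.0006 0 0 0 -2;-0.01 -0.0012 0 0 0 -4;-0.01 -0.0012 0 0 0 -4;-0.01 -0.0012 0 0 0 -4;0 0 0 0 0 0"

```text
time: 2.95
eef_pos: [0.5116, 0.041, 0.2572]
orientation: [0.23, 3.13, -0.0]
ft_force: [-0.6, 0.7, -0.5]
grip_width: -0.0004
finger_force: 0.0
```

Run:
```python
from h import *
st();c=cam("top");save(c,"t3.png",(160,100,160,140),5)
```

```text
t 2.95 tip 0.5116 0.041 0.0842 xyaw 171.59 zax [ 0.003 -0.    -1.   ] F [-0.6   0.73 -0.47] q [-0.05  0.42  1.85 -0.    0.86 -1.48] w -0.0004
```

View pics/t3.png

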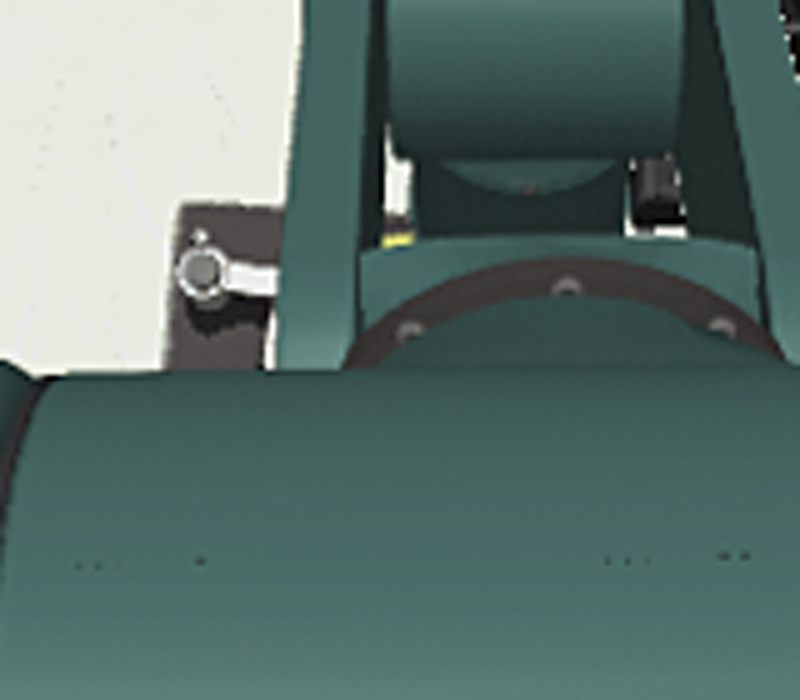

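The top view is mostly hidden by the arm, but the filter arm at the post (205,272) has clearly turned. I continue the arc.

Request:
apply_moves:
  motion: "-0.0098 -0.0013 0 0 0 -4;-0.0098 -0.0013 0 0 0 -4;-0.0098 -0.0013 0 0 0 -4;-0.0098 -0.0013 0 0 0 -4;-0.0098 -0.0013 0 0 0 -4"

```text
time: 3.62
eef_pos: [0.5588, 0.0344, 0.2562]
orientation: [0.32, -3.125, 0.0]
ft_force: [-0.5, 0.1, 0.7]
grip_width: -0.0001
finger_force: 0.3
```

Request:
apply_moves:
  motion: "-0.0098 -0.0013 0 0 0 -4;-0.0098 -0.0013 0 0 0 -4;-0.0098 -0.0013 0 0 0 -4;-0.0098 -0.0013 0 0 0 -4;0 0 0 0 0 0"

```text
time: 4.25
eef_pos: [0.5982, 0.0414, 0.2563]
orientation: [-0.748, 3.05, -0.0]
ft_force: [-0.3, 0.0, 0.3]
grip_width: -0.0002
finger_force: 0.0
```

Run:
```python
from h import *
st();c=cam("side");save(c,"s3.png",(150,130,140,150),3.5);w=cam("wrist")["img"];
a=cv2.imread("pics/s3.png");b=cv2.resize(w[...,::-1],(400,300));h=np.zeros((525,890,3),np.uint8);h[:,:490]=a;h[:300,490:]=b
cv2.imwrite("pics/s3.png",cv2.resize(h,(800,472)))
```

```text
t 4.25 tip 0.5982 0.0414 0.0833 xyaw -152.44 zax [ 0.001 -0.    -1.   ] F [-0.34  0.03  0.35] q [-0.05  0.52  1.66  0.    0.96 -2.1 ] w -0.0002
```

View pics/s3.png

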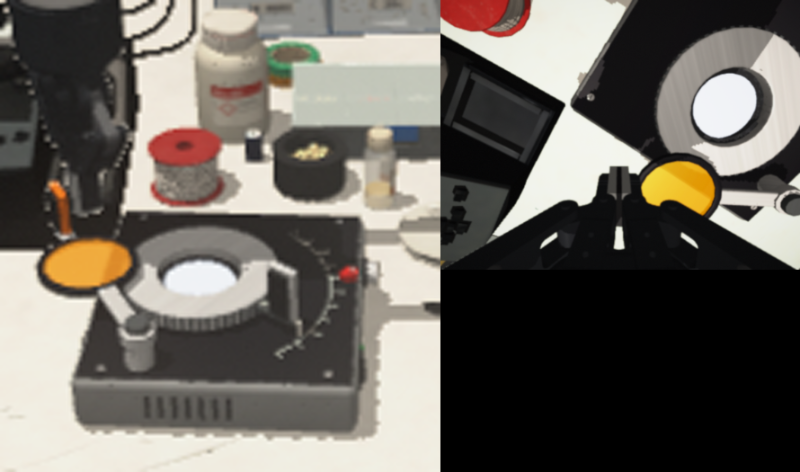

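The filter is clear of the light: the disc is at (87,265) in the side crop and the lit disc shows white. I have about 33° left to go.

Request:
apply_moves:
  motion: "-0.0098 -0.0013 0 0 0 -4;-0.0098 -0.0013 0 0 0 -4;-0.0098 -0.0013 0 0 0 -4;-0.0098 -0.0013 0 0 0 -4;-0.0098 -0.0013 0 0 0 -4"

```text
time: 4.97
eef_pos: [0.6409, 0.0642, 0.2558]
orientation: [1.269, -2.873, 0.0]
ft_force: [-0.8, 0.0, 0.6]
grip_width: -0.0003
finger_force: 0.3
```

Request:
apply_moves:
  motion: "-0.0098 -0.0013 0 0 0 -4;-0.0049 -0.0007 0 0 0 -2;-0.0025 -0.0003 0 0 0 -1;0 0 0 0 0 0;0 0 0 0 0 0"

```text
time: 5.6
eef_pos: [0.654, 0.0757, 0.2557]
orientation: [1.44, -2.792, -0.0]
ft_force: [0.4, -0.2, -0.2]
grip_width: -0.0
finger_force: 0.0
```

```bash
cat > f.py <<'E'
from h import *
st();c=cam("side");hsv=cv2.cvtColor(c["img"],cv2.COLOR_RGB2HSV)
m=cv2.inRange(hsv,(8,150,120),(24,255,255));m[:150]=0;m[:,:120]=0;m[260:]=0;m[:,270:]=0
for k in cv2.findContours(m,0,2)[0]:
    if cv2.contourArea(k)>60:
        e=cv2.fitEllipse(k);P=onplane(c,e[0],.071)[0];d=P[:2]-[.5555,.1763]
        print("disc",e,P.round(4),np.hypot(*d).round(4),"phase",np.degrees(np.arctan2(d[1],d[0])).round(2))
p,M=tool();d=p[:2]-[.5555,.1763];print("tip phase",np.degrees(np.arctan2(d[1],d[0])),np.hypot(*d))
E
python3 f.py
```

```text
t 5.6 tip 0.654 0.0757 0.0827 xyaw -125.42 zax [-0. -0. -1.] F [ 0.41 -0.18 -0.17] q [ 0.01  0.59  1.52  0.    1.03 -2.51] w -0.0
disc ((160.9352569580078, 220.9273223876953), (15.11704158782959, 28.332944869995117), 81.70470428466797) [0.6292 0.1171 0.071 ] 0.0945 phase -38.81
tip phase -45.59881491738205 0.14079484662561068
```

Request:
apply_moves:
  motion: "-0.0025 -0.0003 0 0 0 -1;-0.0025 -0.0003 0 0 0 -1;0 0 0 0 0 0;0 0 0 0 0 0"

```text
time: 6.15
eef_pos: [0.6576, 0.0796, 0.2557]
orientation: [-1.49, 2.766, -0.0]
ft_force: [1.0, 0.1, -0.3]
grip_width: 0.0
finger_force: 0.1
```

Request:
apply_moves:
  motion: "-0.0012 0 0 0 0 -0.5;0 0 0 0 0 0;0 0 0 0 0 0"

```text
time: 6.52
eef_pos: [0.6579, 0.08, 0.2557]
orientation: [1.502, -2.758, 0.001]
ft_force: [-1.8, -4.6, 0.4]
grip_width: 0.0002
finger_force: 2.5
```

Request:
apply_moves:
  motion: "-0.0012 0 0 0 0 -0.5;0 0 0 0 0 0;0 0 0 0 0 0"

```text
time: 6.9
eef_pos: [0.6583, 0.0802, 0.2557]
orientation: [1.513, -2.75, 0.002]
ft_force: [-4.1, -8.3, 1.4]
grip_width: 0.0001
finger_force: 4.2
```

```bash
python3 f.py
```

```text
t 6.9 tip 0.6583 0.0802 0.0827 xyaw -122.36 zax [-0.002 -0.003 -1.   ] F [-4.09 -8.35  1.43] q [ 0.02  0.6   1.51 -0.    1.04 -2.56] w 0.0001
disc ((159.61814880371094, 221.76318359375), (15.163583755493164, 28.48528289794922), 81.57899475097656) [0.6317 0.1199 0.071 ] 0.0948 phase -36.49
tip phase -43.077839757028165 0.14066625073028216
```

The force rose to 9 N, so the filter is at its stop. I back off, lift, and then check.

Request:
apply_moves:
  motion: "0.008 0 0 0 0 0;0.01 0 0 0 0 0;0 0 -0.04 0 0 0;0 0 -0.05 0 0 0;0 0 0 0 0 0"

```text
time: 7.58
eef_pos: [0.6509, 0.0663, 0.3505]
orientation: [-1.51, 2.745, -0.006]
ft_force: [0.2, -0.5, 0.3]
grip_width: 0.0002
finger_force: 0.0
```

```bash
python3 - <<'E'
from h import *
st();to(.479,.169,.16)
E
python3 f.py
```

```text
t 7.58 tip 0.6509 0.0663 0.1775 xyaw -122.38 zax [ 0.009  0.    -1.   ] F [ 0.22 -0.45  0.35] q [-0.    0.48  1.45  0.    1.2  -2.58] w 0.0002
tool shift [0.0054 0.2003 0.016 ]
t 7.58 tip 0.6509 0.0663 0.1775 xyaw -122.38 zax [ 0.009  0.    -1.   ] F [ 0.22 -0.45  0.35] q [-0.    0.48  1.45  0.    1.2  -2.58] w 0.0002
disc ((159.6905059814453, 221.6650390625), (15.03394603729248, 28.46673011779785), 81.8026351928711) [0.6316 0.1196 0.071 ] 0.0949 phase -36.7
tip phase -49.364413245175385 0.14489841198935263
```

Request:
apply_moves:
  motion: "0.001 0.04 0 0 0 0;0.001 0.04 0 0 0 0;0.001 0.04 0 0 0 0;0.001 0.04 0 0 0 0;0.001 0.04 0 0 0 0"

```text
time: 8.25
eef_pos: [0.4757, 0.1696, 0.3443]
orientation: [1.513, -2.751, -0.002]
ft_force: [0.2, -0.2, 0.7]
grip_width: 0.0002
finger_force: 0.0
```

Request:
apply_moves:
  motion: "0 0 0 0 0 10.5;0 0 0 0 0 10.5;0 0 0 0 0 10.5;0 0 0 0 0 10.5;0 0 0 0 0 10.5"

```text
time: 8.88
eef_pos: [0.4768, 0.1691, 0.3443]
orientation: [0.131, -3.136, 0.0]
ft_force: [-0.2, 0.2, -0.1]
grip_width: -0.0003
finger_force: 0.0
```

Request:
apply_moves:
  motion: "0 0 0 0 0 10.5;0 0 0 0 0 10.5;0 0 0 0 0 10.5;0 0 0 0 0 10.5;0 0 0 0 0 10.5"

```text
time: 9.5
eef_pos: [0.4768, 0.1691, 0.3443]
orientation: [-1.27, -2.871, 0.002]
ft_force: [0.1, 0.2, 0.5]
grip_width: -0.0002
finger_force: 0.0
```

Request:
apply_moves:
  motion: "0 0 0 0 0 10.5;0 0 0 0 0 10.5;0 0 0 0 0 10.5;0 0 0 0 0 10.5;0 0 0 0 0 10.5"

```text
time: 10.12
eef_pos: [0.4768, 0.1691, 0.3443]
orientation: [-2.409, -2.014, 0.004]
ft_force: [0.9, -1.0, -0.2]
grip_width: -0.0001
finger_force: 0.0
```

Request:
apply_moves:
  motion: "0 0 0 0 0 10.5;0 0 0 0 0 10.5;0 0 0 0 0 10.5;0 0 0 0 0 0;0 0 0 0 0 0"

```text
time: 10.75
eef_pos: [0.4773, 0.1691, 0.345]
orientation: [-2.86, -1.298, 0.002]
ft_force: [0.4, -0.2, 0.3]
grip_width: 0.0
finger_force: 0.0
```

Run:
```python
from h import *
st();to(.479,.169,.073)
c=cam("wrist");save(c,"w4.png");print(proj(c,[[.5555,.1763,.075],[.516,.095,.063],[.4588,.1465,.098]])*1.5)
hsv=cv2.cvtColor(c["img"],cv2.COLOR_RGB2HSV);m=cv2.inRange(hsv,(0,140,90),(5,255,255))|cv2.inRange(hsv,(174,140,90),(180,255,255))
for k in cv2.findContours(m,0,2)[0]:
    if cv2.contourArea(k)>20:
        M=cv2.moments(k);u=[M["m10"]/M["m00"],M["m01"]/M["m00"]];print(u,cv2.contourArea(k),onplane(c,u,.055))
```

```text
t 10.75 tip 0.4773 0.1691 0.172 xyaw 48.82 zax [-0.001 -0.    -1.   ] F [ 0.44 -0.22  0.28] q [0.2  0.29 1.78 0.   1.07 0.92] w 0.0
tool shift [0.0011 0.0015 0.099 ]
[[490.57053382 181.93292651]
 [516.06110538 332.90890872]
 [383.8759276  358.50938108]]
[468.9214698750233, 338.56789778026484] 1787.0 [[ 0.53474979 -0.09743543  0.055     ]]
[437.7470167064439, 305.73667462211614] 209.5 [[ 0.5318192  -0.04221932  0.055     ]]
[39.175308641975306, 219.99506172839506] 67.5 [[0.31103962 0.2719084  0.055     ]]
```

View pics/w4.png

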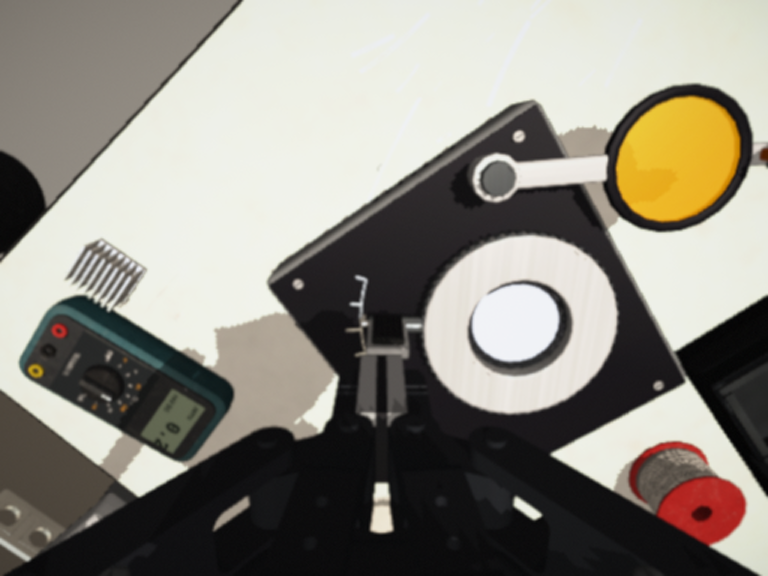

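The wrist view (1.5x) shows the post at (497,178), the ring centre at (521,323) and the lever tab at (385,335) just ahead of the fingers. The filter is fully out. The post and ring sit a few mm from where I predicted, so I'll compute that difference now.

Run:
```python
from h import *
c=cam("wrist")
for n,u,z in(("post",(497,178),.075),("ring",(521,323),.063),("tab near edge top",(385,348),.098),("corner screw L front",(298,284),.046),("screw rear left",(518,136),.046)):
    print(n,onplane(c,np.array(u)/1.5,z).round(4))
# side comparison with start image
a=cv2.imread("pics/side1.png");b=cv2.resize(cam("side")["img"][...,::-1],None,fx=1.5,fy=1.5,interpolation=cv2.INTER_CUBIC)
f=lambda i:np.float32(cv2.cvtColor(i,cv2.COLOR_BGR2GRAY)[370:405,255:410])
print(cv2.phaseCorrelate(f(a),f(b)))
```

```text
post [[0.5593 0.1757 0.075 ]]
ring [[0.5219 0.0981 0.063 ]]
tab near edge top [[0.4632 0.1506 0.098 ]]
corner screw L front [[0.4356 0.1978 0.046 ]]
screw rear left [[0.5847 0.1796 0.046 ]]
((-0.025082810423441515, -0.014382492117825052), 0.8458816960453988)
```

The side camera shows the base has not moved (0.03 px). Now I lower the fingers beside the lever tab and push it most of the way.

Request:
apply_moves:
  motion: "0 0 0.05 0 0 0;0 0 0.049 0 0 0;0 0 0 0 0 0;-0.006 0 0 0 0 0;0 0 0 0 0 0"

```text
time: 11.52
eef_pos: [0.4742, 0.1646, 0.2485]
orientation: [2.862, 1.293, 0.004]
ft_force: [0.4, 0.3, 0.7]
grip_width: -0.0002
finger_force: 0.0
```

Request:
apply_moves:
  motion: "-0.0055 -0.0012 0 0 0 -4;-0.0055 -0.0012 0 0 0 -4;-0.0055 -0.0012 0 0 0 -4;-0.0055 -0.0012 0 0 0 -4;0 0 0 0 0 0"

```text
time: 12.15
eef_pos: [0.4576, 0.1496, 0.2482]
orientation: [2.655, 1.678, 0.004]
ft_force: [0.2, 0.2, -0.6]
grip_width: 0.0004
finger_force: 0.0
```

Request:
apply_moves:
  motion: "-0.0055 -0.0012 0 0 0 -4;-0.0055 -0.0012 0 0 0 -4;-0.0055 -0.0012 0 0 0 -4;-0.0055 -0.0012 0 0 0 -4;0 0 0 0 0 0"

```text
time: 12.78
eef_pos: [0.4457, 0.1305, 0.2475]
orientation: [2.397, 2.029, 0.002]
ft_force: [-0.3, 0.1, -0.4]
grip_width: -0.0
finger_force: 0.0
```

Run:
```python
from h import *
st();p,M=tool();d=p[:2]-[.518,.096];print(np.degrees(np.arctan2(d[1],d[0])),np.hypot(*d))
a=cam("side");save(a,"s5.png",(170,180,110,90),7)
```

```text
t 12.78 tip 0.4457 0.1305 0.0745 xyaw 80.5 zax [ 0.002  0.    -1.   ] F [-0.35  0.07 -0.39] q [ 0.14  0.39  1.97 -0.    0.79  0.3 ] w -0.0
154.51201624312174 0.08008479442186002
```

View pics/s5.png

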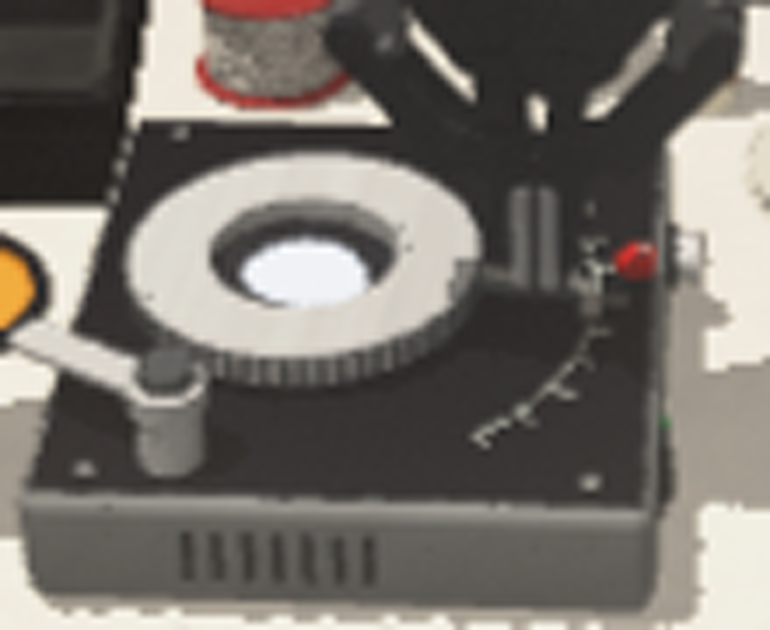

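The side crop shows the lever moving right, with the tab at (535,240), the pointer near (590,285) and the red marker at (635,260). I'll push 8° more, then back off to measure the remainder with the wrist camera.

Request:
apply_moves:
  motion: "-0.0055 -0.0012 0 0 0 -4;-0.0055 -0.0012 0 0 0 -4;0 0 0 0 0 0;0 0 0 0 0 0"

```text
time: 13.32
eef_pos: [0.4417, 0.1201, 0.2468]
orientation: [2.25, 2.192, 0.0]
ft_force: [-0.2, -0.2, 0.6]
grip_width: -0.0001
finger_force: 0.0
```

Request:
apply_moves:
  motion: "0.006 0 0 0 0 0;0.01 0 0 0 0 0;0 0 -0.04 0 0 0;0 0 -0.05 0 0 0;0 0 0 0 0 0"

```text
time: 13.95
eef_pos: [0.4435, 0.137, 0.3401]
orientation: [2.244, 2.192, 0.01]
ft_force: [0.3, 0.5, 0.1]
grip_width: 0.0
finger_force: 0.0
```

Request:
apply_moves:
  motion: "-0.04 0 0 0 0 0;-0.04 0 0 0 0 0;-0.03 0 0 0 0 0;0 0 0 0 0 0"

```text
time: 14.45
eef_pos: [0.439, 0.025, 0.3359]
orientation: [-2.25, -2.191, 0.002]
ft_force: [0.2, -0.1, -0.7]
grip_width: -0.0002
finger_force: 0.0
```

Run:
```python
from h import *
st();c=cam("wrist");save(c,"w6.png")
```

```text
t 14.45 tip 0.439 0.025 0.1629 xyaw 88.47 zax [-0.001 -0.    -1.   ] F [ 0.19 -0.09 -0.73] q [-0.1   0.21  1.93 -0.    1.   -0.07] w -0.0002
```

View pics/w6.png

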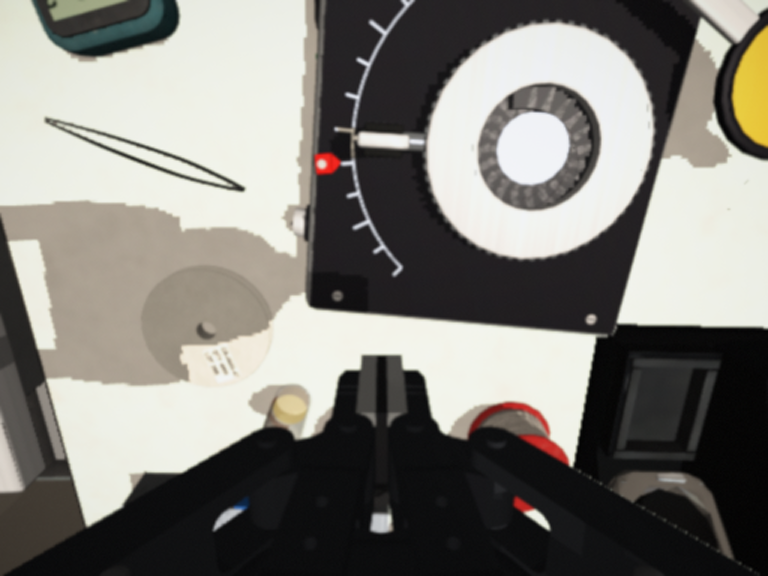

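The wrist view shows the ring at (540,141), the lever tab at (383,141) and the red marker at (327,163), with its tip at about (342,164). The pointer is just short of it. I'll measure the angles.

```bash
cat > m.py <<'E'
from h import *
st();c=cam("wrist");i=c["img"];hsv=cv2.cvtColor(i,cv2.COLOR_RGB2HSV)
gp=proj(c,[[.518,.096,.063],[.518-.077,.096,.098],[.409,.092,.053]]);print("guess",gp.round(0).tolist())
# axis: bright ring blob, outer contour, hull points on z=.063 -> circle
m=((hsv[...,1]<45)&(hsv[...,2]>120)).astype(np.uint8)*255
u,v=gp[0].astype(int);k=np.zeros_like(m);cv2.circle(k,(u,v),90,255,-1);m2=cv2.morphologyEx(m&k,cv2.MORPH_OPEN,np.ones((9,9)))
n,l,s,_=cv2.connectedComponentsWithStats(m2);b=1+s[1:,4].argmax()
ct=max(cv2.findContours((l==b).astype(np.uint8),0,1)[0],key=cv2.contourArea)
(cx,cy),r=cv2.minEnclosingCircle(onplane(c,cv2.convexHull(ct).reshape(-1,2),.063)[:,:2].astype(np.float32))
A=np.array([cx,cy]);print("axis",A.round(4),"r",round(r,4))
ang=lambda P:(np.degrees(np.arctan2(*(P-A)[::-1]))%360).round(2)
# red marker
rm=cv2.inRange(hsv,(0,120,80),(6,255,255))|cv2.inRange(hsv,(172,120,80),(180,255,255))
for q in cv2.findContours(rm,0,1)[0]:
    P=onplane(c,q.reshape(-1,2),.0535)[:,:2];R_=np.hypot(*(P-A).T)
    if cv2.contourArea(q)>15 and .09<R_.mean()<.125:
        mm=cv2.moments(q);Z=onplane(c,[mm["m10"]/mm["m00"],mm["m01"]/mm["m00"]],.0535)[0,:2];t=P[R_.argmin()]
        print("red centroid",Z.round(4),np.hypot(*(Z-A)).round(4),"phase",ang(Z),"inner tip R",R_.min().round(4),"phase",ang(t))
# lever tab top
g=cv2.cvtColor(i,cv2.COLOR_RGB2GRAY);V,U=np.nonzero(g>110);P=onplane(c,np.c_[U,V],.098)[:,:2];d=P-A
rr=np.hypot(*d.T);aa=np.degrees(np.arctan2(d[:,1],d[:,0]))%360
s=(rr>.066)&(rr<.088)&(aa>145)&(aa<205)
mk=np.zeros_like(g);mk[V[s],U[s]]=255;n,l,st_,ce=cv2.connectedComponentsWithStats(mk)
for j in range(1,n):
    if st_[j,4]>25:
        Z=onplane(c,ce[j],.098)[0,:2];print("tab",st_[j].tolist(),Z.round(4),"R",np.hypot(*(Z-A)).round(4),"phase",ang(Z))
E
python3 m.py
```

```text
t 14.5 tip 0.439 0.0258 0.163 xyaw 88.5 zax [-0.001  0.    -1.   ] F [-0.48  0.44  0.08] q [-0.1   0.21  1.93  0.    1.   -0.07] w -0.0001
guess [[358.0, 100.0], [254.0, 106.0], [213.0, 109.0]]
axis [0.5184 0.0956] r 0.0561
red centroid [0.412  0.0913] 0.1064 phase 182.3 inner tip R 0.0988 phase 181.78
tab [238, 89, 35, 12, 349] [0.4418 0.1025] R 0.0769 phase 174.89
tab [244, 141, 11, 22, 44] [0.4368 0.0649] R 0.0872 phase 200.65
```

The measurement fits: the axis radius is 56.1 mm and the tab radius 76.9 mm. The lever is at 174.9° and the marker at about 182.1°, so I have 7.2° to go. I return and push 6.5° first.

Request:
apply_moves:
  motion: "0.04 0 0 0 0 0;0.04 0 0 0 0 0;0.031 0 0 0 0 0;0 0 0 0 0 0"

```text
time: 15.05
eef_pos: [0.4415, 0.1396, 0.3363]
orientation: [-2.243, -2.199, -0.0]
ft_force: [-0.7, 0.5, 1.1]
grip_width: 0.0001
finger_force: 0.0
```

Request:
apply_moves:
  motion: "0 0 0.045 0 0 0;0 0 0.045 0 0 0;0 0 0 0 0 0;-0.01 0 0 0 0 0;0 0 0 0 0 0"

```text
time: 15.68
eef_pos: [0.4425, 0.1263, 0.2483]
orientation: [2.247, 2.192, 0.003]
ft_force: [-0.1, 0.9, -0.0]
grip_width: -0.0002
finger_force: 0.0
```

Run:
```python
from h import *
st();p,M=tool()
for ph in(162.3,165.5,168.8,169.5):
    a=np.radians(ph);print(ph);to(.5184+.0805*np.cos(a),.0956+.0805*np.sin(a),.073)
```

```text
t 15.68 tip 0.4425 0.1263 0.0753 xyaw 88.58 zax [ 0.003  0.    -1.   ] F [-0.14  0.9  -0.03] q [ 0.13  0.38  1.98 -0.    0.78  0.15] w -0.0002
162.3
tool shift [-0.0063 -0.0006  0.0023]
165.5
tool shift [-0.0106 -0.0018  0.0023]
168.8
tool shift [-0.0152 -0.0027  0.0023]
169.5
tool shift [-0.0161 -0.0029  0.0023]
```

Request:
apply_moves:
  motion: "-0.006 -0.0006 0 0 0 0;-0.0043 -0.0012 0 0 0 -3.2;-0.004 -0.001 0 0 0 -3.2;0 0 0 0 0 0;0 0 0 0 0 0"

```text
time: 16.3
eef_pos: [0.4389, 0.1125, 0.2471]
orientation: [2.123, 2.315, 0.001]
ft_force: [-1.1, -0.4, 0.2]
grip_width: 0.0001
finger_force: 0.0
```

Request:
apply_moves:
  motion: "0.006 0 0 0 0 0;0.012 0 0 0 0 0;0 0 -0.04 0 0 0;0 0 -0.05 0 0 0;0 0 0 0 0 0"

```text
time: 16.92
eef_pos: [0.4387, 0.1317, 0.3401]
orientation: [2.118, 2.314, 0.009]
ft_force: [-0.6, 0.2, 0.3]
grip_width: -0.0001
finger_force: 0.0
```

Request:
apply_moves:
  motion: "-0.04 0 0 0 0 0;-0.04 0 0 0 0 0;-0.03 0 0 0 0 0;0 0 0 0 0 0;0 0 0 0 0 0"

```text
time: 17.55
eef_pos: [0.4464, 0.0217, 0.3361]
orientation: [-2.121, -2.315, 0.001]
ft_force: [0.1, 0.2, 0.2]
grip_width: 0.0004
finger_force: 0.0
```

```bash
python3 m.py
```

```text
t 17.55 tip 0.4464 0.0217 0.1631 xyaw 95.0 zax [-0.002  0.001 -1.   ] F [0.13 0.19 0.19] q [-0.11  0.22  1.91  0.    1.01 -0.19] w 0.0004
guess [[358.0, 107.0], [255.0, 99.0], [214.0, 98.0]]
axis [0.5185 0.0956] r 0.0562
red centroid [0.4119 0.0911] 0.1067 phase 182.4 inner tip R 0.0992 phase 182.18
tab [262, 11, 12, 16, 26] [0.4444 0.1423] R 0.0875 phase 147.77
tab [239, 95, 35, 12, 346] [0.4416 0.0948] R 0.0768 phase 180.61
```

The lever is at 180.6° and the marker at 182.3°, so one last nudge of about 1.7° is needed.

Request:
apply_moves:
  motion: "0.04 0 0 0 0 0;0.04 0 0 0 0 0;0.03 0 0 0 0 0;0 0 0.045 0 0 0;0 0 0.045 0 0 0"

```text
time: 18.23
eef_pos: [0.4371, 0.1323, 0.2462]
orientation: [2.118, 2.319, 0.003]
ft_force: [-0.5, -0.5, -0.2]
grip_width: 0.0002
finger_force: 0.0
```

Request:
apply_moves:
  motion: "0 0 0 0 0 0;-0.01 0 0 0 0 0;0 0 0 0 0 0;0 0 0 0 0 0"

```text
time: 18.73
eef_pos: [0.4387, 0.1204, 0.248]
orientation: [2.122, 2.315, 0.003]
ft_force: [-0.3, 0.2, -0.1]
grip_width: -0.0001
finger_force: 0.0
```

Run:
```python
from h import *
st();to(.4384,.1101,.073)
```

```text
t 18.73 tip 0.4387 0.1204 0.075 xyaw 94.98 zax [ 0.003  0.    -1.   ] F [-0.35  0.18 -0.15] q [ 0.12  0.38  1.99 -0.    0.78  0.03] w -0.0001
tool shift [-0.0103 -0.0012  0.002 ]
```

Request:
apply_moves:
  motion: "-0.007 -0.0006 0 0 0 0;-0.003 -0.0005 0 0 0 -1.5;0 0 0 0 0 0;0 0 0 0 0 0"

```text
time: 19.23
eef_pos: [0.4378, 0.1105, 0.2466]
orientation: [-2.092, -2.344, 0.001]
ft_force: [0.3, 0.1, -0.3]
grip_width: -0.0001
finger_force: 0.0
```

Request:
apply_moves:
  motion: "0.006 0 0 0 0 0;0.012 0 0 0 0 0;0 0 -0.04 0 0 0;0 0 -0.05 0 0 0;0 0 0 0 0 0"

```text
time: 19.85
eef_pos: [0.4373, 0.1296, 0.3401]
orientation: [2.087, 2.342, 0.009]
ft_force: [0.3, -0.2, -0.6]
grip_width: 0.0001
finger_force: 0.0
```

Request:
apply_moves:
  motion: "-0.04 0 0 0 0 0;-0.04 0 0 0 0 0;-0.03 0 0 0 0 0;0 0 0 0 0 0;0 0 0 0 0 0"

```text
time: 20.48
eef_pos: [0.4478, 0.0199, 0.3361]
orientation: [-2.091, -2.343, 0.001]
ft_force: [-0.2, 0.1, 0.6]
grip_width: -0.0004
finger_force: 0.0
```

```bash
python3 m.py
python3 - <<'E'
from h import *
save(cam("wrist"),"w7.png",(195,60,100,80),7.5)
E
```

```text
t 20.48 tip 0.4478 0.0199 0.1631 xyaw 96.51 zax [-0.002  0.001 -1.   ] F [-0.15  0.09  0.57] q [-0.11  0.23  1.91  0.    1.01 -0.22] w -0.0004
guess [[359.0, 107.0], [257.0, 95.0], [214.0, 95.0]]
axis [0.5184 0.0956] r 0.0561
red centroid [0.4119 0.0913] 0.1066 phase 182.29 inner tip R 0.0989 phase 182.29
tab [264, 8, 14, 17, 32] [0.4442 0.1419] R 0.0875 phase 147.98
tab [240, 95, 35, 13, 348] [0.4417 0.0927] R 0.0768 phase 182.13
```

View pics/w7.png

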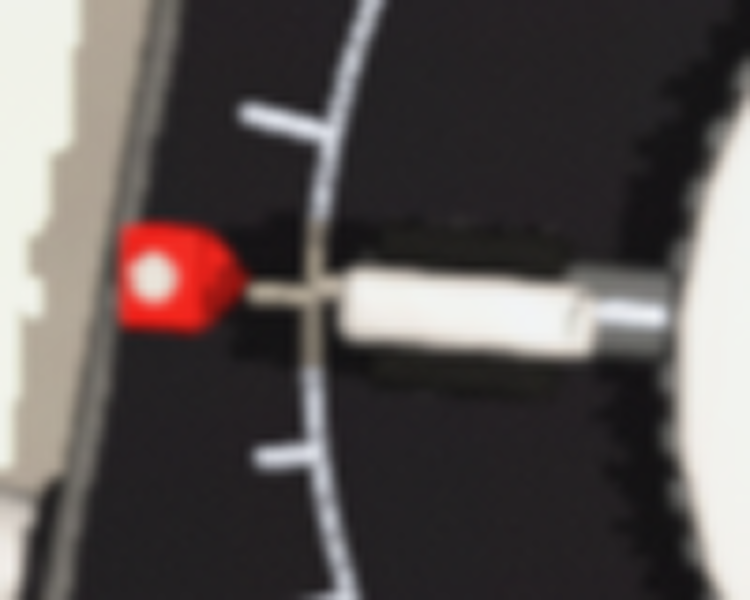

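The tab is at 182.1° and the marker at 182.3°. In the crop the pointer tip (330,284) lies in line with the marker's point (247,280). I'll check the filter once more and hand in.

```bash
python3 f.py && python3 -c "
from cell import arm;print(arm.hand_in())"
```

```text
t 20.57 tip 0.4479 0.0202 0.1633 xyaw 96.58 zax [-0.001  0.    -1.   ] F [ 0.48  0.12 -0.01] q [-0.11  0.23  1.91  0.    1.01 -0.22] w 0.0001
disc ((159.6905059814453, 221.6650390625), (15.03394603729248, 28.46673011779785), 81.8026351928711) [0.6316 0.1196 0.071 ] 0.0949 phase -36.7
tip phase -124.54615744514874 0.18957479546441258
the job is handed in; nothing more can be done
None
```

The job is handed in: the amber filter is swung out to its stop at the back, the iris pointer measures within about 0.2° of the red marker, and the side camera showed the base unmoved after the filter push (not re-measured after the lever pushes).

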